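Find the incubator's loose bolt and hold its cover open

ROBOT

A 6-joint arm with a two-finger parallel gripper is mounted at the origin on the work surface. World frame = base frame: x ahead of the robot, y to its left, z up, the work surface at z = 0. Lengths are in m, angles in degrees, forces in N, time in s.
With the tool pointing down it reaches from about 0.3 to 0.95 m from the base axis. Payload 3.1 kg.
Tool frame: the origin (TCP) lies at the very end of the fingers, on their centre line; the grasp point (between the pads) lies r.grasp_offset behind it (r.grasp_offset is the distance from the TCP to the grasp point, in m); z points along the fingers, y is the line along which they close (so a half turn about z gives the same grasp; the last joint's range is limited). The gripper opens to 85 mm and grips with 20 to 120 N. Pads are 22 mm wide; open, the fingers measure 114 mm over their backs; the gripper's body (76 mm by 85 mm) begins 54 mm behind the grasp point. The pads swing forward as they close: fully open they stand 13 mm farther back than shut.
Start: joints at [-67.535, 17.653, 93.61, -0, 68.738, -3.994], TCP at [0.278, -0.56, 0.231] pointing down, gripper open.
Joint ranges: [-175.34, 175.34], [-45.06, 112.39], [2.9, 150.54], [-68.45, 248.45], [3.09, 151.38], [-168.51, 168.51]. Speed limits (degrees/s): [159.86, 159.86, 180, 180, 180, 180].

INTERFACE

Orientations are given as [roll, pitch, yaw] about the fixed x, y, z axes, in that order (R = Rz(yaw) Ry(pitch) Rx(roll)).
In Python, from plant import r, viewer, order, nets gives the robot as it stands.
- The arm moves only by the shell command python3 -m handwheel 'ROWS' [FORCE]. ROWS is a JSON object whose one key "deltas" holds a list of rows, each a list of 5 numbers: the shift along the tool's x, y, z in m, then the turn about the tool's z in degrees, then the finger opening in m, from 0 to 0.0854. In form: {"deltas": [[tx, ty, tz, yaw, fingers], ...]}. A call has 1 to 20 rows; each row is the pose to reach, as a shift and turn from the pose commanded when the call began, along the tool's axes at that moment; what a row does not reach only later rows make up. A row lasts 1/10 s, in which the tool goes at most 50 mm and 8.59 degrees, less where a joint would pass 70% of its speed; a pose out of reach is approached as far as the arm can. A call with a gripper value outside its range is refused whole. The fingers move at their own pace and stop on an object; FORCE is the grip in N (left out, the last holds). Time passes only in rows, so rows that repeat a pose let the fingers close. It gives the time, the measured TCP pose, the force, the opening and the grip force at its end, in the units of the state.
- r.get_state(): the state, without advancing time (a new reading comes with each control period).
- viewer.snapshot(name): name is "scene" or "top" or "wrist"; returns the picture (420x560x3 uint8, red, green, blue); there is no depth.
- viewer.camera_model(name): a dict with "fx", "fy", "cx", "cy" (pixels), "D" ([k1, k2, p1, p2, k3] as OpenCV has them; the pictures are not rectified), "rvec" (rotation vector, rad) and "tvec" (3), from world to camera coordinates, as OpenCV has them. Camera axes: x right, y down, z forward; pixel columns grow to the right and rows downward; lengths in m; the calibration is good to about 2 mm. A picture is of the moment at which its call begins: read the wrist's pose just before it. camera_model takes no time and is no camera call; for the wrist camera it gives the pose at the moment of the call.
- order.hand_in(): hands the job in; it is judged then, once.
Trained networks look in the newest picture that a camera, given by its name, has taken for a name from the list of things; names that differ only in an ending like _2 or _b are one class to them, and where a whole thing is asked for, a point or a joint stands for the part that bears it (a point fixed in the world has none). Each returns a list of dicts, best first, with "score" (0 to 1); they miss things now and then, are a little off and sometimes report something else, mostly with a low value. They report only what shows in the picture. A call takes as long as a camera call. They do not tell look-alikes from the thing itself.
- nets.find_in(thing, camera): "rect" ([left, top, right, bottom] in pixels, round what is visible of it).
- nets.regions_of(thing, camera): "pixels" (420x560 bool, what is visible of it) and "rect" ([left, top, right, bottom] in pixels, round what is visible of it).
The state is a dict: "time_s": time; "joints": joint angles; "qvel": joint speeds; "tau": joint torques, N m; "position": TCP position; "orientation": TCP orientation; "ft_force": force on the tool from outside, world axes, zero at the start; "moment": the same for the moment, N m; "width": finger opening in m; "gripper_force": force on a finger pad.
Only numpy, scipy, OpenCV 4.12 (cv2) and the standard library are available. Lean on these libraries where they do the work, as an engineer would, in place of code of your own. Each camera call takes 0.05 s, during which the arm holds its last target. There are 200 camera calls.

TASK

One of the three bolts on the egg incubator has worked loose: first slide the white parts dish along the bench, without lifting it, until it stands wholly inside the yellow ring, ready for the bolt. Then tap the three bolt heads from above until you find the one that gives and sinks fully down, take that bolt's cover by its orange tongue and lift it at least 45 degrees open. Finish while still holding that cover open for the keeper; keep the other covers shut, and leave everything else on the bench alone.

Things in the scene. Friction and masses are not known exactly. Their poses are not given: they have to be found in the camera images.
- dish: White round parts dish, open on top, loose, about 150 g. Outside diameter 96 mm at the rim and 92 mm at the foot, 26 mm high, wall 4 mm, floor 5 mm thick. Origin: centre of its underside.
- spot_c (a point): Centre of the black disc with a yellow rim ring lying flat on the bench, the dish's place. The black disc inside the ring is 128 mm across; 2 mm high and nothing to bump into. Point on the bench surface.
- incubator: White incubator base, fixed, 200 mm deep (its x), 370 wide (its y). Origin: centre of its footprint; front towards -x (the robot). Front deck 70 mm high; behind it (x +16 to +96 mm) a hood 110 mm high. Three upright bolts in a row along its y, 115 mm apart, at x = -65 mm, each poking up through the window of its own hinged cover.
- bolt_left_head (a point): Centre of the top of the left (its +y side) bolt's steel head: a 20 mm disc, 20 mm above the deck and 13.5 mm above the closed cover when it is up. It sinks with the bolt.
- bolt_left (a joint): How far the left (its +y side) bolt has been pushed down, m. Every bolt starts at 0 and looks the same. Two are sound and give less than 2 mm; the loose one, which differs from run to run, yields to about 3 N (push down with 5 N), sinks 8 mm and stays down.
- cover_left_grip (a point): Grip point on the orange tongue of the left (its +y side) bolt's cover. The tongue juts 45 mm out of the grey 70 x 56 x 5 mm cover, past the incubator's front wall; 10 mm wide (incubator's y), 14 mm high. The point is mid-width and mid-height, 28 mm before the wall, 78 mm above the bench when shut. A vertical gripper closing along the incubator's y can take it; it pivots between the pads.
- cover_left (a joint): Opening angle of the left (its +y side) bolt's cover, rad: 0 shut, 1.4 its stop. The hinge lies along the incubator's y, 98 mm behind the grip point (at its x = -30 mm), 70 mm above the bench; the tongue rises and swings back to the incubator's +x. 80 g, with a light closing spring (about 1 N at the tongue): it falls shut when let go.
- bolt_mid_head (a point): Centre of the top of the middle bolt's steel head: a 20 mm disc, 20 mm above the deck and 13.5 mm above the closed cover when it is up. It sinks with the bolt.
- bolt_mid (a joint): How far the middle bolt has been pushed down, m. Every bolt starts at 0 and looks the same. Two are sound and give less than 2 mm; the loose one, which differs from run to run, yields to about 3 N (push down with 5 N), sinks 8 mm and stays down.
- cover_mid_grip (a point): Grip point on the orange tongue of the middle bolt's cover. The tongue juts 45 mm out of the grey 70 x 56 x 5 mm cover, past the incubator's front wall; 10 mm wide (incubator's y), 14 mm high. The point is mid-width and mid-height, 28 mm before the wall, 78 mm above the bench when shut. A vertical gripper closing along the incubator's y can take it; it pivots between the pads.
- cover_mid (a joint): Opening angle of the middle bolt's cover, rad: 0 shut, 1.4 its stop. The hinge lies along the incubator's y, 98 mm behind the grip point (at its x = -30 mm), 70 mm above the bench; the tongue rises and swings back to the incubator's +x. 80 g, with a light closing spring (about 1 N at the tongue): it falls shut when let go.
- bolt_right_head (a point): Centre of the top of the right (its -y side) bolt's steel head: a 20 mm disc, 20 mm above the deck and 13.5 mm above the closed cover when it is up. It sinks with the bolt.
- bolt_right (a joint): How far the right (its -y side) bolt has been pushed down, m. Every bolt starts at 0 and looks the same. Two are sound and give less than 2 mm; the loose one, which differs from run to run, yields to about 3 N (push down with 5 N), sinks 8 mm and stays down.
- cover_right_grip (a point): Grip point on the orange tongue of the right (its -y side) bolt's cover. The tongue juts 45 mm out of the grey 70 x 56 x 5 mm cover, past the incubator's front wall; 10 mm wide (incubator's y), 14 mm high. The point is mid-width and mid-height, 28 mm before the wall, 78 mm above the bench when shut. A vertical gripper closing along the incubator's y can take it; it pivots between the pads.
- cover_right (a joint): Opening angle of the right (its -y side) bolt's cover, rad: 0 shut, 1.4 its stop. The hinge lies along the incubator's y, 98 mm behind the grip point (at its x = -30 mm), 70 mm above the bench; the tongue rises and swings back to the incubator's +x. 80 g, with a light closing spring (about 1 N at the tongue): it falls shut when let go.
- egg_stand: Bystander: pale egg on a turned wooden stand, 52 mm across, 74 mm high. Origin: centre of its underside.
- torch: Bystander: black candling torch with an orange ring, 135 mm long, 32 mm high, lying. Origin: on the bench under its middle.
- screwdriver: Bystander: screwdriver lying on the bench. Origin: under its middle.
- loupe: Bystander: round brass magnifier, 68 mm across, 18 mm high. Origin: centre of its underside.
- gel: Bystander: hand-gel bottle, 60 mm across, 150 mm high. Origin: centre of its underside.
- stapler: Bystander: blue stapler, 140 x 34 x 41 mm. Origin: centre of its underside.
Things that resemble listed ones, but are neither listed nor needed, are in the scene too. Leave any red look-alike of the dish alone.

How it is judged (in metres and radians):
On the way, in this order (a step that is already met when the one before it is completed fails the run):
1. the dish stands still inside the yellow ring (horizontal distance between dish and spot_c below 0.018 m and linear speed of dish below 0.02 m/s), for 0.2 s.
2. a tap has pushed the loose bolt down by more than 5 mm (value of joint any of bolt_left, bolt_mid, bolt_right above 0.005 m), for 0.1 s.
At the end, for the whole second after the job is handed in: The dish is at rest within 18 mm of the ring's centre; the loose bolt is down by more than 5 mm; its cover stands still, open by more than 0.7 rad, with the fingers bearing on it with more than 0.2 N; the other two covers are shut (below 0.15 rad) (all of step 1 and ((value of joint bolt_left above 0.005 m and value of joint cover_left above 0.7 rad and velocity of joint cover_left between -0.1 and 0.1 rad/s and contact force between the fingers and cover_left above 0.2 N and value of joint each of cover_mid, cover_right below 0.15 rad) or (value of joint bolt_mid above 0.005 m and value of joint cover_mid above 0.7 rad and velocity of joint cover_mid between -0.1 and 0.1 rad/s and contact force between the fingers and cover_mid above 0.2 N and value of joint each of cover_left, cover_right below 0.15 rad) or (value of joint bolt_right above 0.005 m and value of joint cover_right above 0.7 rad and velocity of joint cover_right between -0.1 and 0.1 rad/s and contact force between the fingers and cover_right above 0.2 N and value of joint each of cover_left, cover_mid below 0.15 rad))); the arm keeps its last pose, push and grip.
It fails at once if the dish is lifted off the bench or tipped (height (world z) of dish above 0.015 m or angle between dish's own z axis and vertical above 0.35 rad).
It fails at once if a cover is opened whose bolt has not been found loose ((value of joint cover_left above 0.25 rad and value of joint bolt_left below 0.004 m) or (value of joint cover_mid above 0.25 rad and value of joint bolt_mid below 0.004 m) or (value of joint cover_right above 0.25 rad and value of joint bolt_right below 0.004 m)).
It fails at once if a bystander is shifted by more than 30 mm or tipped over (distance of any of egg_stand, torch, screwdriver, loupe, gel, stapler from where it was at the start of the episode above 0.03 m or angle between any of egg_stand, torch, screwdriver, loupe, gel, stapler's own z axis and vertical above 0.5 rad).
It also fails if it takes over 67 s, if anything falls off the work surface, if the arm or the gripper's body presses on something with over 40 N, if the wrist force passes 120 N, or if a joint passes its speed limit or range.

## Working session

There is one attempt and no reset: what is moved stays moved. The work goes in short steps, Python scripts to look and compute and a shell command to move; the robot and the scene stay as the last step left them, time stands still between calls to the robot, and variables do not carry over. Pictures are saved under pics/ and viewed, at most 10 in all, crops included, and the job is handed in when it is done.

```bash
mkdir -p pics; ls; python3 - <<'E'
from plant import r, viewer
import cv2,numpy as np
s=r.get_state();print(s['time_s'],s['position'],s['orientation'],r.grasp_offset)
for n in("top","scene"):
    p=viewer.snapshot(n);cv2.imwrite(f"pics/{n}0.png",cv2.cvtColor(p,cv2.COLOR_RGB2BGR))
    print(n,viewer.camera_model(n))
E
```

```text
pics
0.0 [ 0.27811917 -0.55876545  0.22999378] [-1.79863043e+02 -8.33335813e-03  2.64600630e+01] 0.0187
top {'fx': 494.8304261946668, 'fy': 494.8304261946668, 'cx': 271.9388740765621, 'cy': 222.26609680972322, 'D': array([-0.01943086,  0.        ,  0.        ,  0.        ,  0.        ]), 'rvec': array([ 2.16793085, -2.16985474,  0.11186858]), 'tvec': array([-0.01577367,  0.51128452,  1.36791263])}
scene {'fx': 389.73921611026657, 'fy': 389.73921611026657, 'cx': 273.7020668311774, 'cy': 205.4756831199705, 'D': array([-0.03425265,  0.        ,  0.        ,  0.        ,  0.        ]), 'rvec': array([ 1.29559733,  2.19929899, -0.94579221]), 'tvec': array([ 0.27628184, -0.2495105 ,  1.69869226])}
```

View pics/top0.png

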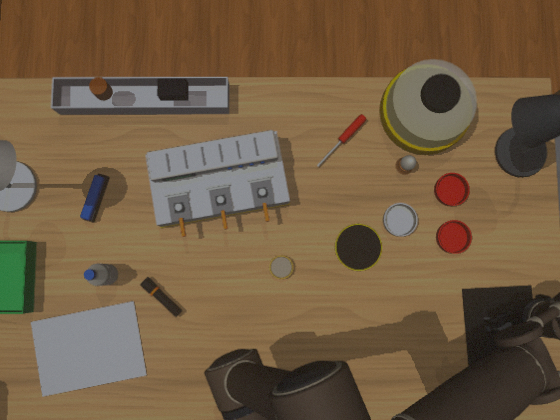

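View pics/scene0.png

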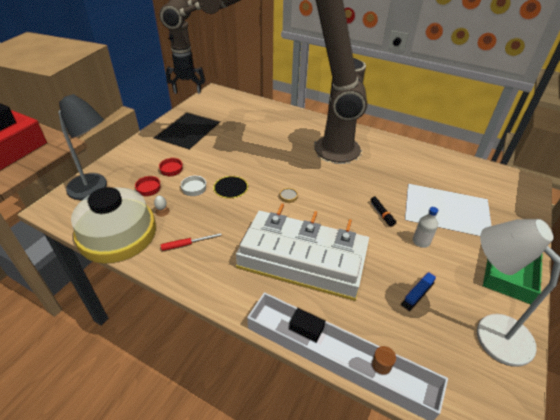

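Top view: white dish at (401,220), yellow ring at (358,247), red look-alikes at (452,190) and (454,237), bolts at about (180,208), (221,200) and (263,192), with orange tongues below them. Next I'll measure them.

```bash
cat > h.py <<'E'
import cv2,numpy as np
from plant import r,viewer,nets
def w(cam,uv,z):
    m=viewer.camera_model(cam) if isinstance(cam,str) else cam
    K=np.array([[m['fx'],0,m['cx']],[0,m['fy'],m['cy']],[0,0,1]])
    n=cv2.undistortPoints(np.array(uv,float).reshape(-1,1,2),K,m['D']).reshape(-1,2)
    R=cv2.Rodrigues(m['rvec'])[0];c=-R.T@m['tvec'].ravel()
    d=np.c_[n,np.ones(len(n))]@R
    return c+d*((z-c[2])/d[:,2])[:,None]
def circ(P):  # algebraic circle fit
    P=np.asarray(P)[:,:2];s=np.linalg.lstsq(np.c_[2*P,np.ones(len(P))],(P**2).sum(1),rcond=None)[0]
    return s[:2],np.sqrt(s[2]+s[:2]@s[:2])
def contour(mask):
    c=max(cv2.findContours(mask.astype(np.uint8),0,1)[0],key=cv2.contourArea)
    return cv2.convexHull(c).reshape(-1,2)
E
python3 - <<'E'
from h import *
np.set_printoptions(precision=4,suppress=True)
for cam in("top","scene"):
    p=viewer.snapshot(cam)
    for q in nets.regions_of("dish",cam): print(cam,"dish",round(q["score"],2),np.round(q["rect"]),*circ(w(cam,contour(q["pixels"]),.026)))
    hsv=cv2.cvtColor(p,cv2.COLOR_RGB2HSV)
    cx,cy=(358,247) if cam=="top" else (231,187)
    d=np.zeros(p.shape[:2],np.uint8);d[cy-32:cy+32,cx-32:cx+32]=(hsv[cy-32:cy+32,cx-32:cx+32,2]<70)
    print(cam,"spot",*circ(w(cam,contour(d),.002)))
    for n in("bolt_left_head","cover_left_grip","egg_stand","screwdriver","loupe","incubator"):
        for q in nets.regions_of(n,cam):
            m=q["pixels"];z={"bolt_left_head":.09,"cover_left_grip":.078,"egg_stand":.04,"incubator":.07}.get(n,.01)
            print(cam,n,round(q["score"],2),np.round(q["rect"]),w(cam,[np.argwhere(m).mean(0)[::-1]],z))
    o=((hsv[...,0]>8)&(hsv[...,0]<20)&(hsv[...,1]>200)&(hsv[...,2]>130)).astype(np.uint8)
    nn,_,st,ce=cv2.connectedComponentsWithStats(o)
    for s,c in zip(st[1:],ce[1:]):
        if s[4]>15 and s[4]<400: print(cam,"orange",s,w(cam,[c],.082))
E
```

```text
top dish 0.83 [435. 171. 471. 204.] [ 0.6048 -0.5274] 0.05031596840594448
top dish 0.57 [384. 204. 417. 233.] [ 0.5196 -0.3761] 0.049310408436593636
top spot [ 0.4437 -0.2627] 0.062199737740412375
top cover_left_grip 0.93 [169. 193. 189. 239.] [[0.5435 0.2355 0.078 ]]
top egg_stand 0.66 [396. 157. 416. 172.] [[ 0.6747 -0.3937  0.04  ]]
top egg_stand 0.17 [260. 190. 264. 196.] [[0.5959 0.0131 0.04  ]]
top screwdriver 0.73 [334. 118. 368. 148.] [[ 0.7843 -0.2473  0.01  ]]
top loupe 0.93 [268. 254. 292. 283.] [[ 0.3851 -0.0402  0.01  ]]
top loupe 0.59 [176. 202. 184. 209.] [[0.5571 0.2517 0.01  ]]
top incubator 0.88 [146. 128. 294. 239.] [[0.6256 0.1355 0.07  ]]
scene dish 0.89 [160. 158. 183. 179.] [ 0.4832 -0.5165] 0.05417309276976926
scene dish 0.64 [136. 176. 161. 198.] [ 0.6182 -0.5178] 0.05658266940773327
scene dish 0.62 [180. 177. 205. 195.] [ 0.5312 -0.3706] 0.05451993419207344
scene spot [ 0.4459 -0.2616] 0.058383579556583444
scene bolt_left_head 0.44 [344. 234. 351. 239.] [[0.5554 0.2389 0.09  ]]
scene cover_left_grip 0.59 [333. 220. 358. 247.] [[0.5497 0.2376 0.078 ]]
scene egg_stand 0.73 [156. 195. 169. 216.] [[ 0.6924 -0.388   0.04  ]]
scene screwdriver 0.54 [158. 236. 215. 250.] [[ 0.7797 -0.2463  0.01  ]]
scene loupe 0.51 [280. 191. 298. 203.] [[ 0.3913 -0.041   0.01  ]]
scene incubator 0.68 [234. 204. 370. 301.] [[0.6642 0.1509 0.07  ]]
```

```bash
python3 -m handwheel '{"deltas": [[0.03,-0.006,0.003,-1,0.035],[0.08,-0.015,0.01,-3,0.035],[0.13,-0.025,0.02,-5,0.035],[0.18,-0.034,0.03,-7.5,0.035],[0.23,-0.044,0.03,-7.5,0.035],[0.275,-0.052,0.03,-7.5,0.035],[0.299,-0.057,0.03,-7.5,0.035],[0.299,-0.057,0.03,-7.5,0.035],[0.299,-0.057,0.03,-7.5,0.035],[0.299,-0.057,0.03,-7.5,0.035]]}'
python3 - <<'E'
from h import *
np.set_printoptions(precision=4,suppress=True)
s=r.get_state();print(s['position'],s['orientation'],s['width'],s['time_s'])
m=viewer.camera_model("wrist");p=viewer.snapshot("wrist");cv2.imwrite("pics/w1.png",cv2.cvtColor(p,cv2.COLOR_RGB2BGR))
for q in nets.regions_of("dish","wrist"): print(q["score"],q["rect"],*circ(w(m,contour(q["pixels"]),.026)))
E
```

```text
time_s: 1.9
position: [0.5198, -0.376, 0.2012]
orientation: [-180.0, 0.0, 33.9]
ft_force: [0.9, -0.4, -0.4]
width: 0.0351
gripper_force: 0.0
[ 0.5198 -0.376   0.2012] [-179.9878    0.0418   33.9102] 0.035091068817004537 1.9
0.97 [343.2, 247.1, 425.9, 318.7] [ 0.4842 -0.5238] 0.044235271659455205
0.87 [410.3, 143.0, 515.1, 237.4] [ 0.6067 -0.5266] 0.049944108950198796
0.76 [235.6, 129.9, 336.9, 229.9] [ 0.5206 -0.3791] 0.04731129564752584
```

View pics/w1.png

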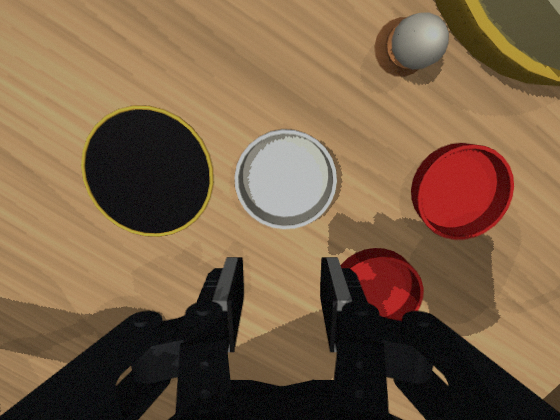

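Wrist view: dish at (286,178), ring disc at (148,170), red dishes to the right at (462,190) and (383,285). The fingers are over the white dish.

```bash
python3 - <<'E'
from h import *
m=viewer.camera_model("wrist");p=cv2.imread("pics/w1.png")
d=np.zeros(p.shape[:2],np.uint8);d[100:245,75:225]=p[100:245,75:225].max(2)<60
print(circ(w(m,contour(d),.002)))
E
python3 -m handwheel '{"deltas": [[-0.001,0.002,0.03,0,0.03],[-0.001,0.002,0.07,0,0.03],[-0.001,0.002,0.11,0,0.03],[-0.001,0.002,0.15,0,0.03],[-0.001,0.002,0.17,0,0.03],[-0.001,0.002,0.18,0,0.03],[-0.001,0.002,0.189,0,0.03],[-0.001,0.002,0.189,0,0.03],[-0.001,0.002,0.189,0,0.03]]}'
```

```text
(array([ 0.44412437, -0.26315813]), np.float64(0.06326886573904776))
time_s: 2.9
position: [0.5218, -0.3785, 0.0136]
orientation: [179.9, -0.0, 33.9]
ft_force: [1.3, 0.4, -0.2]
width: 0.03
gripper_force: 0.0
```

```bash
python3 -m handwheel '{"deltas": [[0,0,0.003,0,0.045],[0,0,0.003,0,0.045],[0,-0.004,0.003,0,0.045],[0,-0.012,0.003,0,0.045],[0,-0.022,0.003,0,0.045],[0,-0.032,0.003,0,0.045],[0,-0.042,0.003,0,0.045],[0,-0.052,0.003,0,0.045],[0,-0.062,0.003,0,0.045],[0,-0.072,0.003,0,0.045],[0,-0.082,0.003,0,0.045],[0,-0.092,0.003,0,0.045],[0,-0.102,0.003,0,0.045],[0,-0.112,0.003,0,0.045],[0,-0.122,0.003,0,0.045],[0,-0.132,0.003,0,0.045],[0,-0.138,0.003,0,0.045],[0,-0.141,0.003,0,0.045],[0,-0.143,0.003,0,0.045],[0,-0.143,0.003,0,0.045]]}'
python3 - <<'E'
from h import *
for c in("top","wrist"):
    m=viewer.camera_model(c);p=viewer.snapshot(c)
    for q in nets.regions_of("dish",c): print(c,q["score"],q["rect"],*circ(w(m,contour(q["pixels"]),.026)))
E
```

```text
time_s: 4.9
position: [0.4414, -0.2588, 0.0097]
orientation: [179.9, -0.0, 34.0]
ft_force: [2.4, -3.1, 5.5]
width: 0.045
gripper_force: 2.8
top 0.77 [436.2, 222.4, 471.5, 255.8] [ 0.47065329 -0.52879658] 0.049521610152284026
top 0.76 [434.8, 174.1, 467.9, 207.2] [ 0.6049273  -0.52667811] 0.047426625150185836
wrist 0.76 [182.8, 179.3, 420.8, 387.8] [ 0.44443622 -0.26690504] 0.04919956187261308
```

```bash
python3 -m handwheel '{"deltas": [[0,0,0,0,0.03],[0,0.002,-0.004,0,0.03],[0,0.004,-0.01,0,0.03],[0,0.004,-0.03,0,0.03],[0,0.004,-0.07,0,0.02],[0,0.004,-0.12,0,0.0],[0,0.004,-0.17,0,0.0],[0,0.004,-0.19,0,0.0],[0,0.004,-0.19,0,0.0],[0,0.004,-0.19,0,0.0]]}'
python3 - <<'E'
from h import *
m=viewer.camera_model("wrist");p=viewer.snapshot("wrist");cv2.imwrite("pics/w2.png",cv2.cvtColor(p,cv2.COLOR_RGB2BGR))
for q in nets.regions_of("dish","wrist"): print(q["score"],q["rect"],*circ(w(m,contour(q["pixels"]),.026)))
# incubator from top: fine look at bolts
p=cv2.imread("pics/top0.png")[120:250,135:300];cv2.imwrite("pics/topc.png",cv2.resize(p,None,fx=4.5,fy=4.5,interpolation=cv2.INTER_CUBIC))
E
```

```text
time_s: 6.1
position: [0.4425, -0.2615, 0.1987]
orientation: [-179.9, 0.0, 34.0]
ft_force: [-1.0, -0.9, -0.4]
width: -0.0001
gripper_force: 0.0
0.92 [537.8, 160.7, 560.0, 228.3] [ 0.59925233 -0.50708603] 0.0414780759539244
0.7 [453.3, 246.1, 550.8, 333.1] [ 0.4715379  -0.52295292] 0.05351413809192645
0.59 [238.7, 132.1, 341.9, 232.3] [ 0.44538186 -0.26764961] 0.04751190843678217
```

View pics/topc.png

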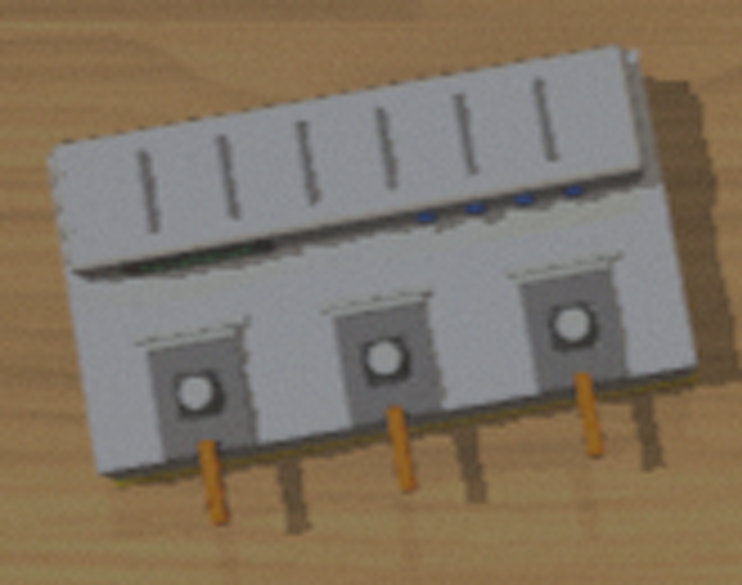

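View pics/w2.png

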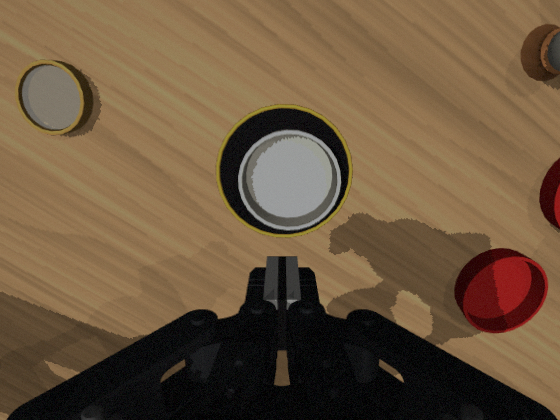

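Crop: bolt heads at crop (199,393), (386,360) and (575,325), tongue tips at (220,523), (407,490) and (597,456). Wrist view: dish inside the ring at (290,180), 4.6 mm off centre.

```bash
python3 - <<'E'
from h import *
np.set_printoptions(precision=4,suppress=True)
f=lambda L:[[(a+.5)/4.5-.5+135,(b+.5)/4.5-.5+120] for a,b in L]
H=w("top",f([(199,393),(386,360),(575,325)]),.09);T=w("top",f([(220,523),(407,490),(597,456)]),.085)
print(H,T,T-H)
d=H[0]-H[2];print("spacing",np.linalg.norm(d)/2,"inc yaw",np.degrees(np.arctan2(-d[0],d[1])))
E
```

```text
[[0.5465 0.235  0.09  ]
 [0.5663 0.123  0.09  ]
 [0.5875 0.0096 0.09  ]] [[ 0.4687  0.2219  0.085 ]
 [ 0.4884  0.1102  0.085 ]
 [ 0.5088 -0.0036  0.085 ]] [[-0.0778 -0.0131 -0.005 ]
 [-0.0779 -0.0128 -0.005 ]
 [-0.0787 -0.0132 -0.005 ]]
spacing 0.11456577039817961 inc yaw 10.310254292060765
```

```bash
python3 -m handwheel '{"deltas": [[0.03,-0.016,0,4,0],[0.07,-0.037,0,8,0],[0.11,-0.058,0,14,0],[0.15,-0.079,0,20,0],[0.19,-0.1,0,24,0],[0.23,-0.121,0,24,0],[0.26,-0.137,0,24,0],[0.272,-0.1436,0,24,0],[0.272,-0.1436,0,24,0],[0.272,-0.1436,0,24,0]]}'
python3 - <<'E'
from h import *
np.set_printoptions(precision=4,suppress=True)
m=viewer.camera_model("wrist");p=viewer.snapshot("wrist");cv2.imwrite("pics/w3.png",cv2.cvtColor(p,cv2.COLOR_RGB2BGR))
for n,z in("bolt_left_head",.09),("cover_left_grip",.072):
  for q in nets.regions_of(n,"wrist"): print(n,q["score"],q["rect"],w(m,[np.argwhere(q["pixels"]).mean(0)[::-1]],z))
E
```

```text
time_s: 7.2
position: [0.5874, 0.008, 0.1977]
orientation: [180.0, 0.2, 10.0]
ft_force: [-0.0, -1.0, -0.5]
width: 0.0002
gripper_force: 0.0
bolt_left_head 0.49 [0.0, 186.1, 11.1, 208.3] [[0.5539 0.2222 0.09  ]]
cover_left_grip 0.72 [0.4, 146.3, 42.0, 284.2] [[0.5334 0.2253 0.072 ]]
```

View pics/w3.png

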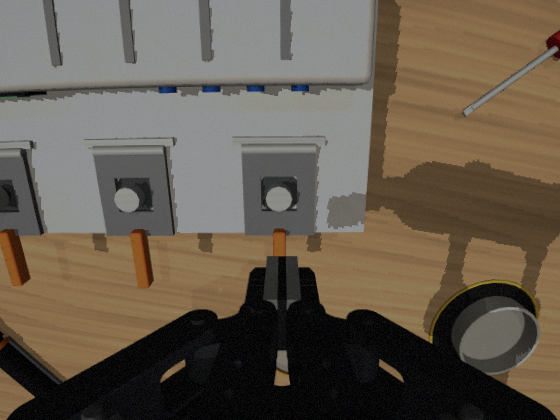

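Wrist view: right bolt head at (279,197), middle at (127,198), and the covers are square to the picture, so the yaw is right.

```bash
python3 - <<'E'
from h import *
m=viewer.camera_model("wrist");print(w(m,[(279.5,197),(127,198)],.09), w(m,[(280,232),(139,232)],.082))
E
python3 -m handwheel '{"deltas": [[0,0,0.03,0,0],[0,0,0.06,0,0],[0,0,0.085,0,0],[0,0,0.095,0,0],[0,0,0.1,0,0],[0,0,0.1,0,0]]}'
```

```text
[[0.59105718 0.00930119 0.09      ]
 [0.57070198 0.12314342 0.09      ]] [[0.56000906 0.00365359 0.082     ]
 [0.54038675 0.11569191 0.082     ]]
time_s: 7.95
position: [0.5889, 0.0082, 0.0995]
orientation: [180.0, -0.0, 9.9]
ft_force: [-0.3, -0.1, -0.2]
width: 0.0001
gripper_force: 0.0
```

```bash
python3 -m handwheel '{"deltas": [[0.001,-0.001,0.004,0,0],[0.001,-0.001,0.006,0,0],[0.001,-0.001,0.008,0,0],[0.001,-0.001,0.009,0,0],[0.001,-0.001,0.010,0,0],[0.001,-0.001,0.011,0,0],[0.001,-0.001,0.011,0,0]]}'
```

```text
time_s: 8.65
position: [0.5898, 0.0101, 0.0898]
orientation: [-180.0, 0.0, 10.0]
ft_force: [-2.3, -0.5, 8.7]
width: 0.0001
gripper_force: 3.7
```

```bash
python3 -m handwheel '{"deltas": [[0,0,0.001,0,0],[0,0,0.002,0,0],[0,0,0.002,0,0]]}'
```

```text
time_s: 8.95
position: [0.5899, 0.0101, 0.0897]
orientation: [-180.0, 0.0, 10.0]
ft_force: [-6.4, -0.3, 15.9]
width: -0.0003
gripper_force: 8.4
```

Right bolt is sound. On to the middle one.

```bash
python3 -m handwheel '{"deltas": [[0,0,-0.02,0,0],[0,-0.03,-0.03,0,0],[0,-0.07,-0.03,0,0],[0,-0.105,-0.03,0,0],[0,-0.1155,-0.03,0,0],[0,-0.1155,-0.025,0,0],[0,-0.1155,-0.013,0,0],[0,-0.1155,-0.008,0,0],[0,-0.1155,-0.005,0,0],[0,-0.1155,-0.003,0,0],[0,-0.1155,-0.002,0,0],[0,-0.1155,-0.001,0,0],[0,-0.1155,-0.001,0,0]]}'
```

```text
time_s: 10.25
position: [0.5701, 0.1237, 0.0874]
orientation: [-180.0, -0.1, 9.9]
ft_force: [-0.4, 0.3, 0.2]
width: 0.0002
gripper_force: 0.0
```

```bash
python3 -m handwheel '{"deltas": [[0,0,0.001,0,0],[0,0,0.002,0,0],[0,0,0.003,0,0],[0,0,0.004,0,0],[0,0,0.005,0,0],[0,0,0.006,0,0],[0,0,0.006,0,0]]}'
```

```text
time_s: 10.95
position: [0.5701, 0.1238, 0.0821]
orientation: [180.0, -0.1, 10.0]
ft_force: [0.1, -1.5, 4.1]
width: 0.0001
gripper_force: 2.6
```

```bash
python3 -m handwheel '{"deltas": [[0,0,0.001,0,0],[0,0,0.002,0,0],[0,0,0.002,0,0]]}'
```

```text
time_s: 11.25
position: [0.5702, 0.1238, 0.0819]
orientation: [180.0, -0.0, 10.0]
ft_force: [-4.9, -1.3, 14.2]
width: -0.0002
gripper_force: 7.4
```

Middle bolt sank 8 mm, so it is the loose one. Now I'll go over its tongue.

```bash
python3 -m handwheel '{"deltas": [[0,0,-0.015,0,0],[0,0,-0.035,0,0.02],[-0.03,0,-0.035,0,0.035],[-0.055,0,-0.035,0,0.035],[-0.063,0,-0.035,0,0.035],[-0.063,0,-0.035,0,0.035],[-0.063,0,-0.035,0,0.035]]}'
python3 - <<'E'
from h import *
p=viewer.snapshot("wrist");cv2.imwrite("pics/w4.png",cv2.cvtColor(p,cv2.COLOR_RGB2BGR))
E
```

```text
time_s: 11.95
position: [0.5088, 0.1131, 0.1146]
orientation: [-180.0, -0.1, 10.0]
ft_force: [0.2, -0.3, 0.1]
width: 0.035
gripper_force: 0.0
```

View pics/w4.png

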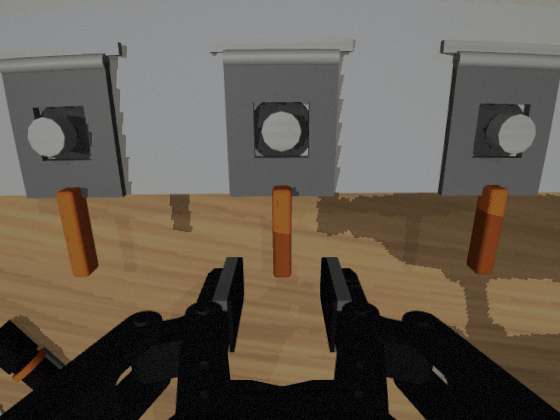

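Tongue at (282,230) lies centred between the fingers at (230,290) and (335,290).

```bash
python3 -m handwheel '{"deltas": [[0,0,0.02,0,0.035],[0,0,0.04,0,0.035],[0,0,0.05,0,0.035],[0,0,0.053,0,0.035],[0,0,0.053,0,0.02],[0,0,0.053,0,0.005],[0,0,0.053,0,0.005],[0,0,0.053,0,0.005],[0,0,0.053,0,0.005],[0,0,0.053,0,0.005]]}' 30
```

```text
time_s: 13.0
position: [0.5084, 0.113, 0.0619]
orientation: [180.0, -0.1, 10.0]
ft_force: [1.8, 0.7, -0.7]
width: 0.0093
gripper_force: 32.7
```

```bash
python3 -m handwheel '{"deltas": [[0.001,0,-0.007,0,0.005],[0.0024,0,-0.0136,0,0.005],[0.0043,0,-0.0202,0,0.005],[0.0067,0,-0.0267,0,0.005],[0.0095,0,-0.0329,0,0.005],[0.0128,0,-0.039,0,0.005],[0.0164,0,-0.0448,0,0.005],[0.0205,0,-0.0504,0,0.005],[0.025,0,-0.0556,0,0.005],[0.0298,0,-0.0606,0,0.005],[0.0349,0,-0.0652,0,0.005],[0.0403,0,-0.0694,0,0.005],[0.046,0,-0.0732,0,0.005],[0.0505,0,-0.0758,0,0.005],[0.0505,0,-0.0758,0,0.005],[0.0505,0,-0.0758,0,0.005],[0.0505,0,-0.0758,0,0.005]]}'
python3 - <<'E'
from h import *
a=viewer.snapshot("top");b=viewer.snapshot("scene")
c=np.hstack([cv2.resize(a[120:260,130:310],None,fx=2.2,fy=2.2,interpolation=2),cv2.resize(b[150:290,200:380],None,fx=2.2,fy=2.2,interpolation=2)])
cv2.imwrite("pics/end.png",cv2.cvtColor(c,cv2.COLOR_RGB2BGR))
for q in nets.regions_of("dish","scene"):print(q["score"],*circ(w("scene",contour(q["pixels"]),.026)))
E
```

```text
time_s: 14.7
position: [0.5581, 0.1219, 0.1377]
orientation: [-180.0, -0.1, 10.0]
ft_force: [-3.7, 1.2, 0.9]
width: 0.0091
gripper_force: 33.7
0.76 [ 0.61857323 -0.51666708] 0.056586625590353566
0.68 [ 0.45463196 -0.25808284] 0.0540306302222102
0.61 [ 0.48291038 -0.51964614] 0.05435314650471235
0.48 [0.30070134 0.31586141] 0.06734100378127987
```

View pics/end.png

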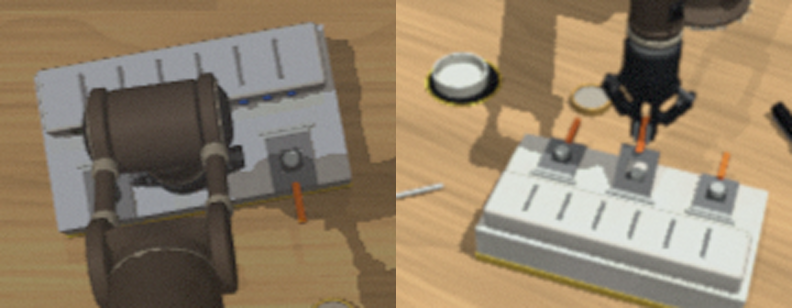

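End crop: left panel shows the right cover shut at (290,160), with the arm hiding the rest. In the right panel the dish sits in the ring (462,75) and the middle cover looks raised into the gripper (640,150), its bolt visible through the window. I'll check the cover with the wrist camera.

```bash
python3 -m handwheel '{"deltas": [[0,0,0,0,0.005],[0,0,0,0,0.005],[0,0,0,0,0.005],[0,0,0,0,0.005],[0,0,0,0,0.005]]}'; python3 - <<'E'
from h import *
cv2.imwrite("pics/w5.png",cv2.cvtColor(viewer.snapshot("wrist"),cv2.COLOR_RGB2BGR))
E
```

```text
time_s: 15.35
position: [0.5578, 0.1219, 0.1375]
orientation: [-180.0, -0.1, 10.0]
ft_force: [-3.7, 3.0, 4.4]
width: 0.0095
gripper_force: 34.1
```

View pics/w5.png

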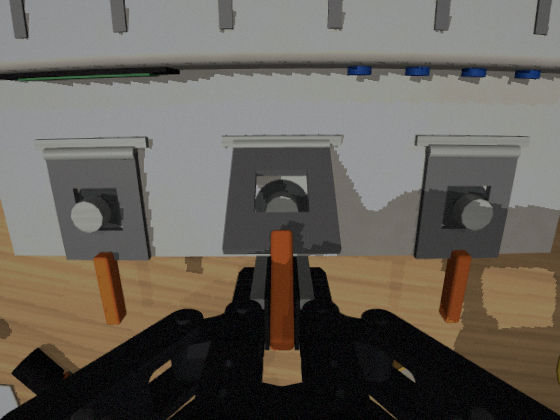

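The middle cover stands open, its tongue held between the pads at (282,285). The left and right covers are shut, so I'm handing in.

```bash
python3 -c "
from plant import order
print(order.hand_in())"
```

```text
the job is handed in; nothing more can be done
None
```

I handed the job in with the dish about 5 mm from the ring's centre, the loose middle bolt sunk 8 mm and its cover held about 55° open by my estimate; the other two covers are shut, and no verdict came back.

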